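# Square up the row of card boxes with a ruler

## Task

The three white boxes of printed cards stand in a ragged row. Pick up the aluminium ruler by its red grip and push with its long edge against the ends of the boxes, without touching the boxes with the gripper, until all three stand side by side in one straight row, ends level and boxes square to each other. Then lay the ruler flat on the bench and let go.

Things in the scene. Friction and masses are not known exactly. Their poses are not given: they have to be found in the camera images.
- ruler_grip (a point): loose aluminium ruler, 280 x 80 x 5 mm, 0.35 kg, lying flat left or right of the boxes. Upright red grip rib along the middle of its top: 100 long, 16 thick, top 42 mm above the underside. The point: centre of the rib, 28 mm above the underside. y along the length, x across it and the rib, z up. Both long edges, 40 mm from the point along +x and -x, are alike and push.
- box_left: left loose white card box with cyan label, 92 long x 60 wide x 30 mm high, about 0.2 kg, flat on the bench; the three lie in a ragged row, left = +y, centres about 80 mm apart. Origin: centre of its underside. x along the length, away from the robot; z up. Its near end is 46 mm from the origin along -x. Slides and turns freely when pushed.
- box_middle: middle (furthest out) loose white card box with cyan label, 92 long x 60 wide x 30 mm high, about 0.2 kg, flat on the bench; the three lie in a ragged row, left = +y, centres about 80 mm apart. Origin: centre of its underside. x along the length, away from the robot; z up. Its near end is 46 mm from the origin along -x. Slides and turns freely when pushed.
- box_right: right loose white card box with cyan label, 92 long x 60 wide x 30 mm high, about 0.2 kg, flat on the bench; the three lie in a ragged row, left = +y, centres about 80 mm apart. Origin: centre of its underside. x along the length, away from the robot; z up. Its near end is 46 mm from the origin along -x. Slides and turns freely when pushed.
Mind the look-alikes: they are no part of the job. What is shaped like the box_middle but yellow is not meant. What is shaped like the box_left but black is not meant.

How it is judged:
By the outcome, as a careful person would: the job done as asked, in the order asked, and still so for the second after the job is handed in, with the robot touching nothing.
It also fails if it takes over 45 s, if anything falls off the work surface, if the arm or the gripper's body presses on something with over 40 N, if the wrist force passes 120 N, or if a joint passes its speed limit or range.

## Robot

A 6-joint arm with a two-finger parallel gripper is mounted at the origin on the work surface. World frame = base frame: x ahead of the robot, y to its left, z up, the work surface at z = 0. Lengths are in mm, angles in rad, forces in N, time in s.
With the tool pointing down it reaches from about 350 to 975 mm from the base axis. Payload 7.1 kg.
Tool frame: the origin (TCP) lies midway between the tips of the shut fingers; the grasp point (between the pads) lies 19 mm behind it (ctrl.grasp_offset is the distance from the TCP to the grasp point, in mm); z points along the fingers, y is the line along which they close (so a half turn about z gives the same grasp; the last joint's range is limited). The gripper opens to 88 mm and grips with 3 to 60 N. Pads are 20 mm wide; open, the fingers measure 115 mm over their backs; the gripper's body (75 mm by 178 mm) begins 61 mm behind the grasp point.
Start: joints at [-1.354, 0.423, 1.63, -0, 1.089, -0.019], TCP at [146.032, -607.684, 222.675] pointing down, gripper open.
Joint ranges: [-3, 3], [-0.9, 2.11], [0.09, 2.58], [-1.31, 4.45], [0.11, 2.69], [-2.54, 2.54]. Speed limits (rad/s): [2.39, 2.39, 3.01, 3.14, 3.14, 3.14].

## Interface

Orientations are given as a rotation vector (axis times angle).
In Python, from workcell import ctrl gives the robot as it stands. The module is installed in compiled form; this text tells all that it offers.
- The arm moves only by the tool servo_tool, never from a script. Its argument "rows" is a list of rows, each a list of 7 numbers: the turn, a rotation vector about the tool's x, y, z as a fraction of full scale, then the shift along the tool's x, y, z as a fraction of full scale, then the finger opening in mm, from 0 to 87.8. A call has 1 to 10 rows; each row is the pose to reach, as a shift and turn from the pose commanded when the call began, along the tool's axes at that moment; what a row does not reach only later rows make up. Full scale, the value 1, is 20 cm for a shift and 1.5 rad for a turn. A row lasts 1/8 s, in which the tool goes at most 62.5 mm and 10.7 degrees, less where a joint would pass 70% of its speed; a pose out of reach is approached as far as the arm can. A call with a number of a shift or a turn outside -1 to 1 is refused whole. A call with a gripper value outside its range is refused whole. The fingers move at their own pace and stop on an object; the grip force is fixed at half the most. Time passes only in rows, so rows that repeat a pose let the fingers close. It gives the time, the measured TCP pose, the force, the opening and the grip force at its end, in the units of the state.
- ctrl.get_obs(): the state, without advancing time (a new reading comes with each control period).
- ctrl.get_image(name): name is "side" or "top" or "wrist"; returns (picture, depth): 384x512x3 uint8, red, green, blue; 384x512 float32, mm along the optical axis (not along the pixel's ray), 0 where there is no reading.
- ctrl.camera_info(name): a dict with "intrinsics" (3x3 intrinsics, pixels), "k1" (the pictures are not rectified: a ray, as slopes to the right and down, at radius r is drawn at 1 + k1 r^2 times it, then the intrinsics apply), "R" (3x3) and "t" (3): a world point X has camera coordinates R X + t. Camera axes: x right, y down, z forward; pixel columns grow to the right and rows downward; lengths in mm; the calibration is good to about 2 mm. A picture is of the moment at which its call begins: read the wrist's pose just before it. camera_info takes no time and is no camera call; for the wrist camera it gives the pose at the moment of the call.
- ctrl.close_job(): hands the job in; it is judged then, once.
The state is a dict: "t": time; "qpos": joint angles; "qvel": joint speeds; "joint_torque": joint torques, N m; "ee_pos": TCP position; "orientation": TCP orientation; "ft_force": force on the tool from outside, world axes, zero at the start; "moment": the same for the moment, N m; "width": finger opening in mm; "grasp_force": force on a finger pad.
Only numpy, scipy, OpenCV 4.12 (cv2) and the standard library are available. Lean on these libraries where they do the work, as an engineer would, in place of code of your own. Each camera call takes 0.05 s, during which the arm holds its last target. There are 200 camera calls.

## Working session

There is one attempt and no reset: what is moved stays moved. The work goes in short steps, Python scripts to look and compute and a tool call to move; the robot and the scene stay as the last step left them, time stands still between calls to the robot, and variables do not carry over. Pictures are saved under pics/ and viewed, at most 10 in all, crops included, and the job is handed in when it is done.

Besides the shell and the picture viewer there is one more tool, called after "Emit:" by a JSON object that holds its "api" and its "payload". servo_tool: Moves the arm, as the interface text tells. Its arguments: {"type":"object","properties":{"rows":{"type":"array","items":{"type":"array","items":{"type":"number"}}}},"required":["rows"]}

```bash
mkdir -p pics; cat > h.py <<'E'
import numpy as np, cv2
from workcell import ctrl
from scipy.spatial.transform import Rotation as Ro
def snap(n,f):
    i=ctrl.camera_info(n); p,d=ctrl.get_image(n); cv2.imwrite('pics/'+f,p[:,:,::-1]); np.savez('pics/'+f+'.npz',p=p,d=d,K=i['intrinsics'],k1=i['k1'],R=i['R'],t=i['t']); return p,d,i
def world(i,uv,z=None,d=None):
    K=np.array(i['intrinsics'] if 'intrinsics' in i else i['K'],float);R=np.array(i['R']);t=np.array(i['t']);k=float(i['k1'])
    s=cv2.undistortPoints(np.array(uv,float).reshape(-1,1,2),K,np.array([k,0,0,0.])).reshape(-1,2)
    r=np.c_[s,np.ones(len(s))]@R; c=-R.T@t
    if d is not None: return c+r*np.array(d).reshape(-1,1)
    return c+r*((z-c[2])/r[:,2])[:,None]
E
python3 - <<'E'
from h import *
o=ctrl.get_obs(); print(o['t'],o['ee_pos'],o['orientation'],Ro.from_rotvec(o['orientation']).as_matrix().round(3),ctrl.grasp_offset)
p,d,i=snap('top','a.png'); print(i)
E
```

```text
0.0 [ 145.90635462 -607.1371415   221.90663373] [-3.11823534e+00 -3.69379584e-01  2.44313644e-04] [[ 0.972  0.234 -0.   ]
 [ 0.234 -0.972  0.002]
 [ 0.    -0.002 -1.   ]] 18.700000000000003
{'intrinsics': array([[490.01026128,   0.        , 261.96773921],
       [  0.        , 490.01026128, 190.3561199 ],
       [  0.        ,   0.        ,   1.        ]]), 'k1': 0.006836523441049053, 'R': array([[-0.04892934, -0.9987865 ,  0.00560822],
       [-0.97779521,  0.04675396, -0.20428067],
       [ 0.20377056, -0.01547901, -0.9788963 ]]), 't': array([  -7.26935392,  577.36173073, 1257.39932068])}
```

View pics/a.png

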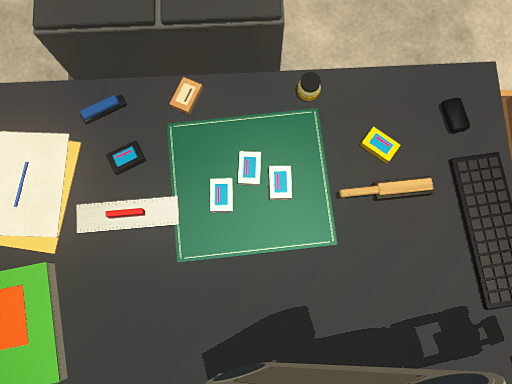

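The top view shows three white boxes with cyan labels at about (221,195), (249,168) and (280,182). The yellow box at (380,144) and the black box at (126,157) are the look-alikes. The ruler is at (127,214), with its red rib at (125,212). I'll measure these and confirm in an enlarged crop.

```bash
cat >> h.py <<'E'
def boxes(p,i,roi,zt=30,thr=150):
    x0,y0,x1,y1=roi; m=np.zeros(p.shape[:2],np.uint8)
    q=p[y0:y1,x0:x1].astype(int); m[y0:y1,x0:x1]=((q[:,:,0]>thr)&(q[:,:,1]>thr)&(q[:,:,2]>thr))*255
    cs,_=cv2.findContours(m,cv2.RETR_EXTERNAL,cv2.CHAIN_APPROX_NONE); out=[]
    for c in cs:
        if cv2.contourArea(c)<200: continue
        w=world(i,c.reshape(-1,2),zt)[:,:2].astype(np.float32)
        (cx,cy),(a,b),an=cv2.minAreaRect(w)
        if a<b: a,b,an=b,a,an+90
        out.append((round(cx,1),round(cy,1),round(a,1),round(b,1),round((an+90)%180-90,1)))
    return sorted(out,key=lambda r:-r[1])
E
python3 - <<'E'
from h import *
z=np.load('pics/a.png.npz'); p=z['p']
print(boxes(p,z,(200,140,300,220))); print('ruler',boxes(p,z,(72,185,180,240),5))
q=p.astype(int); m=((q[:,:,0]>150)&(q[:,:,1]<80)&(q[:,:,2]<80)); m[:, :90]=0; m[:,180:]=0; m[:200]=0;m[225:]=0
w=world(z,np.argwhere(m)[:,::-1],42)[:,:2].astype(np.float32); print('rib',cv2.minAreaRect(w),w.mean(0))
cv2.imwrite('pics/a2.png',cv2.resize(p[135:245,70:310,::-1],None,fx=3.3,fy=3.3,interpolation=cv2.INTER_CUBIC))
E
```

```text
[(577.9, 77.3, 90.0, 60.7, -2.1), (650.4, -3.5, 91.3, 60.9, -5.2), (605.4, -86.7, 87.8, 60.9, -2.7)]
ruler [(538.4, 339.4, 280.3, 84.8, -86.5)]
rib ((538.2735595703125, 338.6174011230469), (14.722908973693848, 96.86201477050781), 2.315354347229004) [538.3136  338.48038]
```

View pics/a2.png

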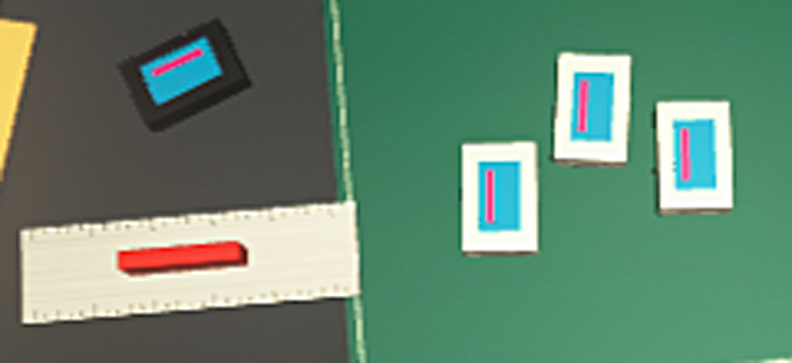

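I read the ruler as centred near (538,339) with its yaw about 3° off the y axis. The white boxes are the three on the green mat; the black box to the upper left is the look-alike. I'll turn the gripper and move over.

Emit:
{"api": "servo_tool", "payload": {"rows": [[0,0,-0.1,0.1,-0.05,0,70],[0,0,-0.2,0.2,-0.1,0,70],[0,0,-0.3,0.3,-0.15,0,70],[0,0,-0.42,0.42,-0.2,0,70],[0,0,-0.54,0.55,-0.25,0,70],[0,0,-0.66,0.68,-0.32,0,70],[0,0,-0.78,0.8,-0.38,0,70],[0,0,-0.88,0.88,-0.43,0,70],[0,0,-0.927,0.9,-0.44,0,70]]}}

```text
t: 1.18
ee_pos: [301.1, -478.8, 222.2]
orientation: [-2.153, -2.286, -0.001]
ft_force: [-0.2, 0.1, 0.7]
width: 70.0
grasp_force: 0.0
```

Emit:
{"api": "servo_tool", "payload": {"rows": [[0,0,0,0.2,0.1,0,70],[0,0,0,0.45,0.2,0,70],[0,0,0,0.7,0.3,0,70],[0,0,0,1,0.4,0,70]]}}

```text
t: 1.68
ee_pos: [369.3, -275.2, 222.4]
orientation: [-2.16, -2.281, -0.0]
ft_force: [0.3, -1.0, -0.3]
width: 70.4
grasp_force: 0.0
```

Emit:
{"api": "servo_tool", "payload": {"rows": [[0,0,0,0.25,0.1,0,70],[0,0,0,0.5,0.2,0,70],[0,0,0,0.75,0.3,0,70],[0,0,0,1,0.4,0,70]]}}

```text
t: 2.17
ee_pos: [438.0, -70.8, 222.6]
orientation: [-2.159, -2.282, 0.0]
ft_force: [0.6, -0.2, 1.2]
width: 70.2
grasp_force: 0.0
```

Emit:
{"api": "servo_tool", "payload": {"rows": [[0,0,0,0.25,0.1,0,70],[0,0,0,0.5,0.2,0,70],[0,0,0,0.75,0.3,0,70],[0,0,0,1,0.4,0,70]]}}

```text
t: 2.68
ee_pos: [506.7, 133.4, 222.4]
orientation: [-2.158, -2.282, 0.001]
ft_force: [0.4, -0.2, -0.3]
width: 69.9
grasp_force: 0.0
```

Emit:
{"api": "servo_tool", "payload": {"rows": [[0,0,0,0.25,0.05,0,70],[0,0,0,0.5,0.1,0,70],[0,0,0,0.75,0.15,0,70],[0,0,0,0.92,0.2,0,70],[0,0,0,1,0.2,0,70],[0,0,0,1,0.2,0,70]]}}

```text
t: 3.42
ee_pos: [534.8, 333.6, 222.1]
orientation: [-2.158, -2.283, 0.002]
ft_force: [0.2, -0.3, 1.1]
width: 70.3
grasp_force: 0.0
```

```bash
python3 - <<'E'
from h import *
o=ctrl.get_obs(); print(o['t'],o['ee_pos'],Ro.from_rotvec(o['orientation']).as_matrix().round(4))
p,d,i=snap('wrist','b.png')
q=p.astype(int); m=((q[:,:,0]>150)&(q[:,:,1]<80)&(q[:,:,2]<80)).astype(np.uint8)
w=world(i,np.argwhere(m)[:,::-1],42)[:,:2].astype(np.float32); print('rib',cv2.minAreaRect(w),w.mean(0))
E
```

```text
3.425 [534.81477153 333.57485845 222.11471781] [[-5.660e-02  9.984e-01 -1.000e-03]
 [ 9.984e-01  5.660e-02 -8.000e-04]
 [-7.000e-04 -1.100e-03 -1.000e+00]]
rib ((537.2382202148438, 343.4048156738281), (13.98894214630127, 95.60783386230469), 3.1484134197235107) [537.273   343.86005]
```

View pics/b.png

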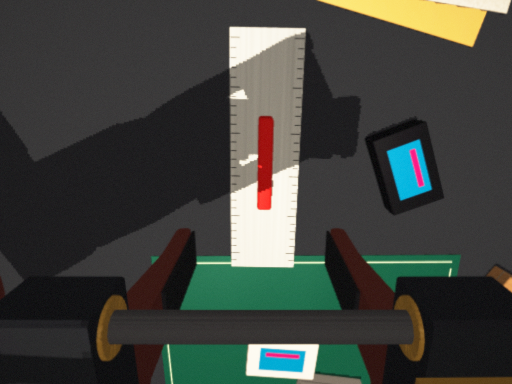

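The wrist view shows the rib at (265,163), aligned with the fingers to within 0.1°. The black box at (405,165) and the white box near (283,360) are well clear of the descent. Going down.

Emit:
{"api": "servo_tool", "payload": {"rows": [[0,0,0,0.03,0.017,0.15,70],[0,0,0,0.03,0.017,0.4,70],[0,0,0,0.03,0.017,0.65,70],[0,0,0,0.03,0.017,0.82,70],[0,0,0,0.03,0.017,0.95,70],[0,0,0,0.03,0.017,0.95,70]]}}

```text
t: 4.22
ee_pos: [537.1, 337.3, 31.0]
orientation: [-2.16, -2.28, 0.007]
ft_force: [1.1, -0.2, -0.8]
width: 70.0
grasp_force: 0.0
```

Emit:
{"api": "servo_tool", "payload": {"rows": [[0,0,0,0,0,0.05,70],[0,0,0,0,0,0.1,70],[0,0,0,0,0,0.11,70]]}}

```text
t: 4.6
ee_pos: [538.4, 339.5, 10.5]
orientation: [-2.159, -2.282, 0.0]
ft_force: [-0.7, 0.1, 0.2]
width: 70.2
grasp_force: 0.0
```

Emit:
{"api": "servo_tool", "payload": {"rows": [[0,0,0,0,0,0,40],[0,0,0,0,0,0,20],[0,0,0,0,0,0,5],[0,0,0,0,0,0,5],[0,0,0,0,0,0,5],[0,0,0,0,0,0,5],[0,0,0,0,0,0,5],[0,0,0,0,0,0,5]]}}

```text
t: 5.6
ee_pos: [538.6, 339.7, 10.7]
orientation: [2.159, 2.282, 0.0]
ft_force: [0.6, 0.4, 0.8]
width: 16.0
grasp_force: 30.0
```

Emit:
{"api": "servo_tool", "payload": {"rows": [[0,0,0,0,0,-0.1,5],[0,0,0.01,0,-0.05,-0.25,5],[0,0,0.02,-0.1,-0.2,-0.3,5],[0,0,0.03,-0.3,-0.35,-0.3,5],[0,0,0.0377,-0.55,-0.45,-0.3,5],[0,0,0.0377,-0.8,-0.48,-0.3,5],[0,0,0.0377,-1,-0.48,-0.3,5],[0,0,0.0377,-1,-0.48,-0.3,5],[0,0,0.0377,-1,-0.48,-0.3,5]]}}

```text
t: 6.72
ee_pos: [454.4, 135.0, 71.4]
orientation: [2.223, 2.219, 0.002]
ft_force: [0.2, -0.3, -3.6]
width: 16.3
grasp_force: 30.0
```

Emit:
{"api": "servo_tool", "payload": {"rows": [[0,0,0,-0.2,0,0,5],[0,0,0,-0.4,0,0,5],[0,0,0,-0.58,0,0.05,5],[0,0,0,-0.67,0,0.12,5],[0,0,0,-0.695,0,0.2,5],[0,0,0,-0.695,0,0.26,5],[0,0,0,-0.695,0,0.29,5],[0,0,0,-0.695,0,0.29,5],[0,0,0,-0.695,0,0.29,5]]}}

```text
t: 7.85
ee_pos: [453.9, -3.9, 12.9]
orientation: [2.222, 2.221, 0.0]
ft_force: [1.4, -0.4, -3.3]
width: 15.9
grasp_force: 30.0
```

```bash
python3 - <<'E'
from h import *
o=ctrl.get_obs(); print(o['t'],o['ee_pos'],Ro.from_rotvec(o['orientation']).as_matrix().round(4),o['ft_force'],o['moment'])
p,d,i=snap('side','s.png')
pt,d,i=snap('top','t.png')
print(boxes(pt,i,(200,140,300,215)));print('ruler',boxes(pt,i,(180,215,330,270),5,130))
a=pt[130:280,180:330,::-1]
cv2.imwrite('pics/c.png',np.hstack([cv2.resize(p[:,:,::-1],(512,384))[:, 106:406],cv2.resize(a,(384,384),interpolation=cv2.INTER_CUBIC)]))
E
```

```text
7.85 [453.90668538  -3.92488237  12.8987457 ] [[ 4.e-04  1.e+00  4.e-04]
 [ 1.e+00 -4.e-04  0.e+00]
 [ 0.e+00  4.e-04 -1.e+00]] [ 1.38809231 -0.41703296 -3.3122201 ] [-0.07141148 -0.09372959  0.01511984]
[(577.9, 77.1, 89.5, 60.4, -1.6), (529.4, -1.7, 101.0, 22.1, 87.3), (650.3, -3.4, 90.9, 60.8, -5.2), (605.3, -86.7, 87.8, 60.8, -2.7)]
ruler [(391.2, 18.6, 356.1, 37.7, 87.2), (497.4, 2.8, 124.1, 44.5, 87.2), (457.0, -146.5, 134.3, 71.7, 87.2)]
```

View pics/c.png

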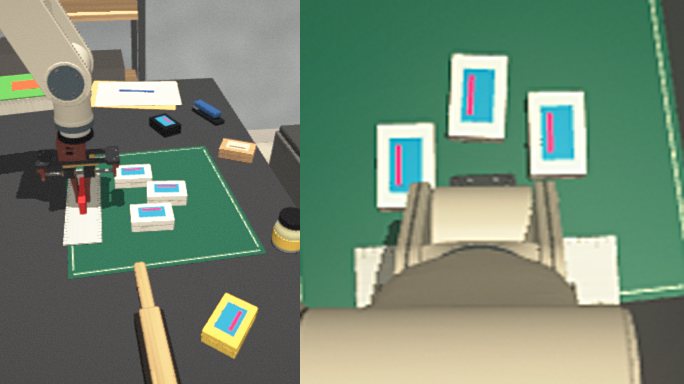

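The side view shows the ruler held flat at the near side of the boxes, with its edge at x≈494. The top crop shows it spanning all three near ends. Pushing slowly along tool y (world x).

Emit:
{"api": "servo_tool", "payload": {"rows": [[0,0,0,0,0.06,0,5],[0,0,0,0,0.13,0,5],[0,0,0,0,0.17,0,5],[0,0,0,0,0.2,0,5],[0,0,0,0,0.23,0,5],[0,0,0,0,0.26,0,5],[0,0,0,0,0.29,0,5],[0,0,0,0,0.32,0,5],[0,0,0,0,0.35,0,5],[0,0,0,0,0.38,0,5]]}}

```text
t: 9.2
ee_pos: [529.4, -4.4, 12.5]
orientation: [-2.222, -2.219, 0.001]
ft_force: [-2.8, -0.1, -3.1]
width: 15.7
grasp_force: 30.0
```

Emit:
{"api": "servo_tool", "payload": {"rows": [[0,0,0,0,0.03,0,5],[0,0,0,0,0.06,0,5],[0,0,0,0,0.09,0,5],[0,0,0,0,0.12,0,5],[0,0,0,0,0.15,0,5],[0,0,0,0,0.175,0,5],[0,0,0,0,0.195,0,5],[0,0,0,0,0.215,0,5],[0,0,0,0,0.235,0,5],[0,0,0,0,0.25,0,5]]}}

```text
t: 10.45
ee_pos: [579.9, -4.4, 12.6]
orientation: [-2.223, -2.22, -0.0]
ft_force: [-3.1, -0.1, -2.2]
width: 16.1
grasp_force: 30.0
```

```bash
python3 - <<'E'
from h import *
o=ctrl.get_obs(); print(o['t'],o['ee_pos'],o['ft_force'],o['moment'])
pt,d,i=snap('top','t2.png'); print(boxes(pt,i,(200,100,300,215)))
a=pt[90:240,180:330,::-1]; p,d,i=snap('wrist','w2.png')
cv2.imwrite('pics/d.png',np.hstack([cv2.resize(a,(384,384),interpolation=cv2.INTER_CUBIC),cv2.resize(p[:,:,::-1],(400,384))]))
E
```

```text
10.45 [579.89750636  -4.42052085  12.63247231] [-3.14980306 -0.0903865  -2.24314984] [-0.10971038  0.5641729   0.01018085]
[(659.6, 3.4, 113.8, 91.9, 87.3), (622.4, -109.3, 174.0, 61.3, -1.7)]
```

View pics/d.png

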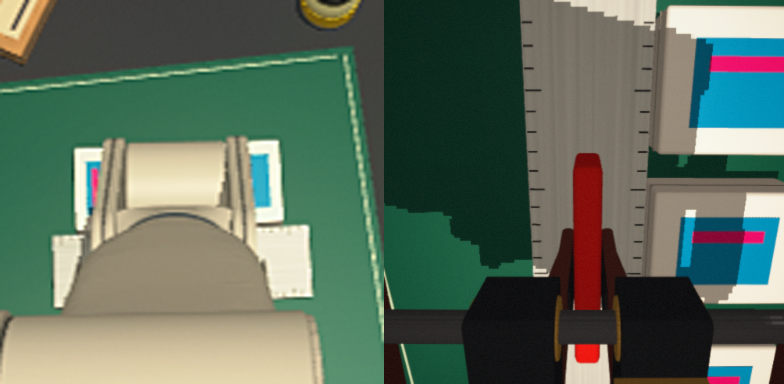

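The left crop shows the outer boxes level. The wrist view shows the left and middle boxes' near ends close to the ruler edge at column ~650. I'll push a further 12 mm to square them up, then back off 60 mm.

Emit:
{"api": "servo_tool", "payload": {"rows": [[0,0,0,0,0.015,0,5],[0,0,0,0,0.03,0,5],[0,0,0,0,0.045,0,5],[0,0,0,0,0.06,0,5],[0,0,0,0,0.065,0,5],[0,0,0,0,0.065,0,5]]}}

```text
t: 11.3
ee_pos: [592.9, -4.5, 12.7]
orientation: [2.222, 2.22, 0.001]
ft_force: [-2.0, 0.8, -3.9]
width: 15.6
grasp_force: 30.0
```

Emit:
{"api": "servo_tool", "payload": {"rows": [[0,0,0,0,-0.03,0,5],[0,0,0,0,-0.1,0,5],[0,0,0,0,-0.25,0,5],[0,0,0,0,-0.5,0,5],[0,0,0,0,-0.7,0,5],[0,0,0,0,-0.75,0,5],[0,0,0,0,-0.75,0,5]]}}

```text
t: 12.18
ee_pos: [442.7, -4.3, 13.1]
orientation: [2.222, 2.22, 0.001]
ft_force: [0.5, -0.7, -3.1]
width: 15.8
grasp_force: 30.0
```

```bash
python3 - <<'E'
from h import *
o=ctrl.get_obs(); print(o['t'],o['ee_pos'],o['ft_force'])
pt,d,i=snap('top','t3.png'); print(boxes(pt,i,(200,100,300,195)))
cv2.imwrite('pics/e.png',cv2.resize(pt[110:240,180:330,::-1],None,fx=4,fy=4,interpolation=cv2.INTER_CUBIC))
E
```

```text
12.175 [442.70290311  -4.34638803  13.06003663] [ 0.489291   -0.71312052 -3.09136353]
[(678.9, 78.3, 89.8, 58.8, -2.0), (678.3, 1.4, 89.9, 61.4, -2.2), (678.4, -85.9, 91.0, 60.7, -0.2)]
```

View pics/e.png

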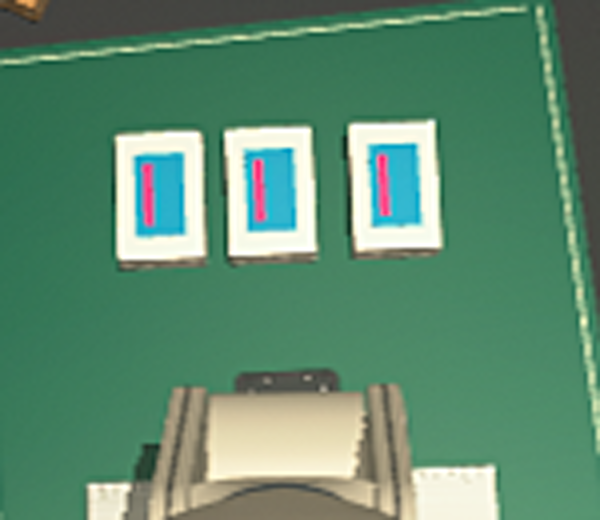

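The top crop shows three boxes in a straight row, with near ends level at row ~258 (±0.6 mm measured). Next I lower the ruler here, release it and lift away.

Emit:
{"api": "servo_tool", "payload": {"rows": [[0,0,0,0,0,0.006,5],[0,0,0,0,0,0.011,5],[0,0,0,0,0,0.011,5],[0,0,0,0,0,0.011,5]]}}

```text
t: 12.72
ee_pos: [443.9, -4.3, 10.7]
orientation: [2.222, 2.219, 0.002]
ft_force: [2.1, 0.1, 1.6]
width: 16.0
grasp_force: 30.0
```

Emit:
{"api": "servo_tool", "payload": {"rows": [[0,0,0,0,0,0,20],[0,0,0,0,0,0,40],[0,0,0,0,0,0,50],[0,0,0,0,0,0,50],[0,0,0,0,0,0,50],[0,0,0,0,0,0,50]]}}

```text
t: 13.48
ee_pos: [442.6, -4.3, 10.5]
orientation: [-2.223, -2.22, 0.0]
ft_force: [0.6, -0.3, 0.4]
width: 49.9
grasp_force: 0.0
```

Emit:
{"api": "servo_tool", "payload": {"rows": [[0,0,0,0,0,-0.05,50],[0,0,0,0,0,-0.2,50],[0,0,0,0,0,-0.4,50],[0,0,0,0,0,-0.6,50],[0,0,0,0,0,-0.8,50],[0,0,0,0,0,-0.95,50],[0,0,0,0,0,-1,50],[0,0,0,0,0,-1,50]]}}

```text
t: 14.48
ee_pos: [442.7, -4.3, 210.7]
orientation: [2.222, 2.22, 0.001]
ft_force: [-0.8, -0.3, -0.2]
width: 49.9
grasp_force: 0.0
```

```bash
python3 - <<'E'
from h import *
o=ctrl.get_obs(); print(o['t'],o['ee_pos'],o['ft_force'])
pt,d,i=snap('top','t4.png'); print(boxes(pt,i,(200,100,300,195)))
a=pt[110:260,180:330,::-1]; p,d,i=snap('wrist','w4.png'); print(boxes(p,i,(0,0,512,384)))
cv2.imwrite('pics/f.png',np.hstack([cv2.resize(a,(384,384),interpolation=cv2.INTER_CUBIC),cv2.resize(p[:,:,::-1],(400,384))]))
E
```

```text
14.475 [442.65607596  -4.32180517 210.72723882] [-0.75507882 -0.30357371 -0.20964524]
[(679.0, 78.3, 89.9, 58.8, -2.0), (678.3, 1.4, 89.9, 61.4, -2.2), (678.5, -85.9, 91.4, 60.9, 0.0)]
[(417.6, 88.5, 41.2, 25.6, 89.5), (663.4, 80.9, 65.9, 59.0, 0.1), (671.6, 4.0, 82.8, 58.4, -0.0), (441.6, -79.3, 184.9, 74.8, 89.8), (675.6, -82.1, 91.4, 58.3, -0.1)]
```

View pics/f.png

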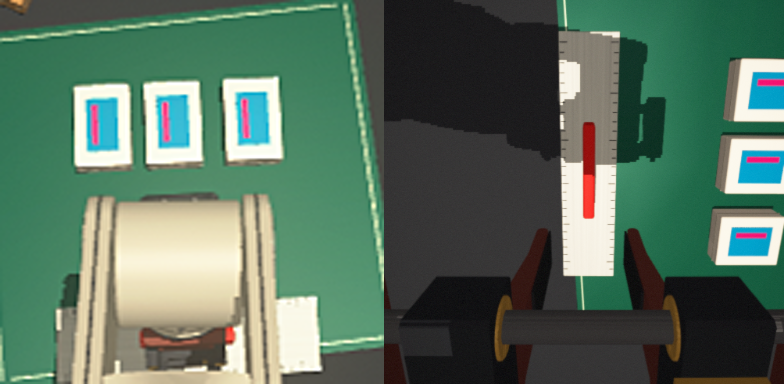

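The wrist view shows the ruler flat and free, with its rib at (588,170). The three boxes are square to within 0.1°, and their near ends are at x = 630.4, 630.2 and 629.9 mm. Handing in.

```bash
python3 -c "
from workcell import ctrl
print(ctrl.close_job())"
```

```text
the job is handed in; nothing more can be done
None
```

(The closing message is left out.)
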